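# Lock the saw stop and snap its battery cover home

## Task

The saw's measuring stop has fresh batteries in it and its battery cover lies on the bench. Tighten the stop's clamp knob clockwise so that the stop is locked where it stands, then set the battery cover squarely over the open battery box and press it down until it snaps fully home on both sides, leaving the other things on the bench alone. Do not let go at the end: finish while still pressing firmly down on the seated cover.

Things in the scene. Friction and masses are not known exactly. Their poses are not given: they have to be found in the camera images.
- knob_grip (a point): Clamp knob on top of the sliding saw stop: black bar grip 50 mm long, 14 mm wide, 24 mm high on a 12 mm steel neck, turning about a vertical axis. This point is on the axis, half-way up the bar (12 mm below its top); x axis along the bar. Pinch it across its width. The stop's grey saddle plate is 36 mm below; a low readout, 28 mm below, starts 56 mm away towards the battery box.
- knob (a joint): Angle of the clamp knob in rad, growing as it is turned clockwise seen from above. It starts loose, between 0 and 0.25; the brake pad bites from about 0.5, it is tight from 1.0 on, and the thread ends at 1.35. Let go from its end it may spring back to about 1.15 and stays there. Turning takes up to about 0.25 N m.
- stop (a joint): Position of the stop along its rail in m (the rail runs across the front of the robot, within about 0.12 rad of y). Unlocked it drags with about 4 N; locked it does not move.
- seat (a point): Open battery box on the stop: grey plastic, 44 x 68 mm outside, rounded upper edges, two cells lying in it, 140 mm from the knob along the stop. This point: centre of its mouth, level with the rim, 42 mm above the grey saddle plate, about 96 mm above the bench; x across the rail (44 mm side), y along it (68 mm side), z up. Both long sides are free for fingers down to the saddle plate.
- cover_mid (a point): Battery cover: rectangular grey plastic cap, 59 x 80 mm outside, 25 mm high, about 70 g, lying on the bench open side down, grip ribs on top near both ends. This point: its centre, half-way up (12.5 mm above its lower edge); x across it (59 mm), y along it (80 mm), z up. Its hollow is 53 x 73 mm and 19 mm deep, with a bead inside each long wall. Either way round fits.
- box_cover_mid (a point): Another cover, not the one wanted: a square, flat grey wall-box blank, 92 x 92 mm and 12 mm high, lying on the bench; centre, half-way up.
- tape: Yellow tape measure standing on the bench, 30 x 70 x 60 mm high; origin under its centre. Leave alone.
- offcut: Square steel tube offcut, 40 x 110 x 40 mm high, lying on the bench, its length along its y; origin under its centre. Leave alone.
- wrench: Steel wrench 180 mm long, lying flat along its x; origin under its centre. Leave alone.
- screwdriver: Screwdriver 200 mm long, lying along its x; origin under its centre. Leave alone.
- tape_roll: Grey roll of tape lying flat, 100 mm across and 48 mm high; origin under its centre. Leave alone.
- screw_tray: Grey open plastic tray, 100 x 160 x 45 mm high, on the robot's left; origin under its centre. Leave alone.
- cover_top (a point): Centre of the cover's flat top face, 12.5 mm above cover_mid. A sprung catch bulges from each long side of the box, under its rim. Laid square on the box the cover rides on the catches with this point 18 to 19 mm above the mouth's centre; pushed down with some 8 to 15 N its beads jump the catches, the force drops, and it bottoms on the rim with this point 6 mm above the mouth's centre.
Mind the look-alikes: they are no part of the job. Leave any blue, pink or red look-alike of the part that bears cover_mid alone.

How it is judged:
By the outcome, as a careful person would: the job done as asked, in the order asked, and still so for the second after the job is handed in, while the arm keeps its last pose, push and grip.
It also fails if it takes over 61 s, if anything falls off the work surface, if the arm or the gripper's body presses on something with over 40 N, if the wrist force passes 120 N, or if a joint passes its speed limit or range.

## Robot

A 7-joint arm with a two-finger parallel gripper is mounted at the origin on the work surface. World frame = base frame: x ahead of the robot, y to its left, z up, the work surface at z = 0. Lengths are in mm, angles in degrees, forces in N, time in s.
With the tool pointing down it reaches from about 400 to 875 mm from the base axis. Payload 4.4 kg.
Tool frame: the origin (TCP) lies at the centre of the arm's flange, where the gripper is bolted on; the fingertips stand 173 mm ahead of it and the grasp point (between the pads) lies 155 mm ahead of it; z points along the fingers, y is the line along which they close (so a half turn about z gives the same grasp; the last joint's range is limited). The gripper opens to 85 mm and grips with 20 to 120 N. Pads are 22 mm wide; open, the fingers measure 114 mm over their backs; the gripper's body (76 mm by 85 mm) begins 54 mm behind the grasp point. The pads swing forward as they close: fully open they stand 13 mm farther back than shut.
Start: joints at [72.261, 36.005, 2.206, 86.941, -1.547, 57.084, -1.146], TCP at [156.926, -630.785, 404.713] pointing down, gripper open.
Joint ranges: [-175.42, 175.42], [-21.48, 121.26], [-71.46, 75.88], [10.55, 141.38], [-63.04, 243.04], [13.31, 113.54], [-168.57, 168.57]. Speed limits (degrees/s): [147.25, 147.25, 180, 180, 180, 180, 180].

## Interface

Orientations are given as a 3x3 rotation matrix whose columns are the frame's x, y, z axes.
In Python, from plant import env, read_camera, order gives the robot as it stands.
- The arm moves only by the tool arm_command, never from a script. Its argument "plan" is one flat list of numbers, 7 for each row, row after row: the turn, a rotation vector about the tool's x, y, z as a fraction of full scale, then the shift along the tool's x, y, z as a fraction of full scale, then the closure, from 0 (fully open) to 1 (shut). A call has 1 to 5 rows; each row shifts and turns the commanded pose from where the row before left it, along the tool's axes as they then stand; what a row does not reach is not made up. Full scale, the value 1, is 250 mm for a shift and 360 degrees for a turn. A row lasts 1/8 s, in which the tool goes at most 62.5 mm and 10.7 degrees, less where a joint would pass 70% of its speed; a pose out of reach is approached as far as the arm can. A call with a number of a shift or a turn outside -1 to 1 is refused whole. A call with a gripper value outside its range is refused whole. The fingers move at their own pace and stop on an object; "force" is the grip in N (left out, the last holds). Time passes only in rows, so rows that do not move let the fingers close. It gives the time, the measured TCP pose, the force, the opening and the grip force at its end, in the units of the state.
- env.read_state(): the state, without advancing time (a new reading comes with each control period).
- read_camera(name): name is "scene" or "top"; returns a dict with "frame" (400x640x3 uint8, red, green, blue), "fx", "fy", "cx", "cy" (pixels), "distortion" ([k1, k2, p1, p2, k3] as OpenCV has them; the pictures are not rectified), "rvec" (rotation vector, rad) and "tvec" (3), from world to camera coordinates, as OpenCV has them. Camera axes: x right, y down, z forward; pixel columns grow to the right and rows downward; lengths in mm; the calibration is good to about 2 mm. A picture is of the moment at which its call begins. There is no depth.
- order.sign_off(): hands the job in; it is judged then, once.
The state is a dict: "time": time; "qpos": joint angles; "qd": joint speeds; "tau": joint torques, N m; "position": TCP position; "orientation": TCP orientation; "ft_force": force on the tool from outside, world axes, zero at the start; "ft_torque": the same for the moment, N m; "opening": finger opening in mm; "grasp_force": force on a finger pad.
Only numpy, scipy, OpenCV 4.12 (cv2) and the standard library are available. Lean on these libraries where they do the work, as an engineer would, in place of code of your own. Each camera call takes 0.05 s, during which the arm holds its last target. There are 200 camera calls.

## Working session

There is one attempt and no reset: what is moved stays moved. The work goes in short steps, Python scripts to look and compute and a tool call to move; the robot and the scene stay as the last step left them, time stands still between calls to the robot, and variables do not carry over. Pictures are saved under pics/ and viewed, at most 10 in all, crops included, and the job is handed in when it is done.

Besides the shell and the picture viewer there is one more tool, called after ">>>" in YAML: its name, and indented under it one key for each argument. arm_command: Moves the arm, as the interface text tells. Shift numbers are shares of 250 mm and turn numbers shares of 360 degrees, none past 1 either way. Its arguments: {"type":"object","properties":{"plan":{"type":"array","items":{"type":"number","minimum":-1,"maximum":1}},"force":{"type":"number"}},"required":["plan"]}

```bash
mkdir -p pics; ls; python3 - <<'E'
from plant import env, read_camera
import cv2, numpy as np, pickle
for n in ("scene","top"):
    d=read_camera(n); pickle.dump(d,open(f"pics/{n}0.pkl","wb"))
    cv2.imwrite(f"pics/{n}0.png",cv2.resize(d["frame"][:,:,::-1],(800,500),interpolation=cv2.INTER_CUBIC))
    R=cv2.Rodrigues(np.array(d["rvec"]))[0]; print(n,d["fx"],d["distortion"],(-R.T@np.array(d["tvec"]).ravel()).round())
s=env.read_state(); print(s)
E
```

```text
pics
scene 408.69682533606414 [-0.05725531  0.          0.          0.          0.        ] [1588.  102.  956.]
top 401.49610641882794 [0.00734616 0.         0.         0.         0.        ] [ 223.   -6. 1462.]
{'time': 0.1, 'qpos': array([72.26220994, 36.0549311 ,  2.2017394 , 86.98958384, -1.54832644,
       57.08541984, -1.14570185]), 'qd': array([ 0.0178113 , -0.15909167,  0.03313766, -0.15608323,  0.05843003,
       -0.08381112,  0.11004741]), 'tau': array([ 2.42101953e-03, -5.64537656e+01,  1.23009738e+00, -1.93973565e+01,
        1.11591237e-02,  5.43626491e-03, -4.74225169e-05]), 'position': array([ 156.87494402, -630.51521015,  403.86943355]), 'orientation': array([[ 9.70430588e-01,  2.41379998e-01, -4.12174832e-04],
       [ 2.41380350e-01, -9.70429096e-01,  1.70163349e-03],
       [ 1.07538392e-05, -1.75080809e-03, -9.99998467e-01]]), 'ft_force': array([ 0.35631104, -0.92477222,  0.6533829 ]), 'ft_torque': array([-0.00413315, -0.02767189, -0.03991407]), 'grasp_force': 0.0, 'opening': 85.70999429809257}
```

View pics/scene0.png

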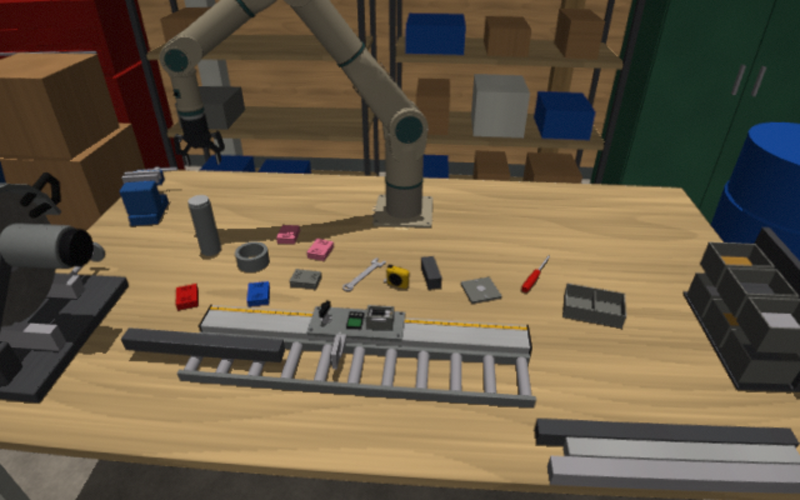

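View pics/top0.png

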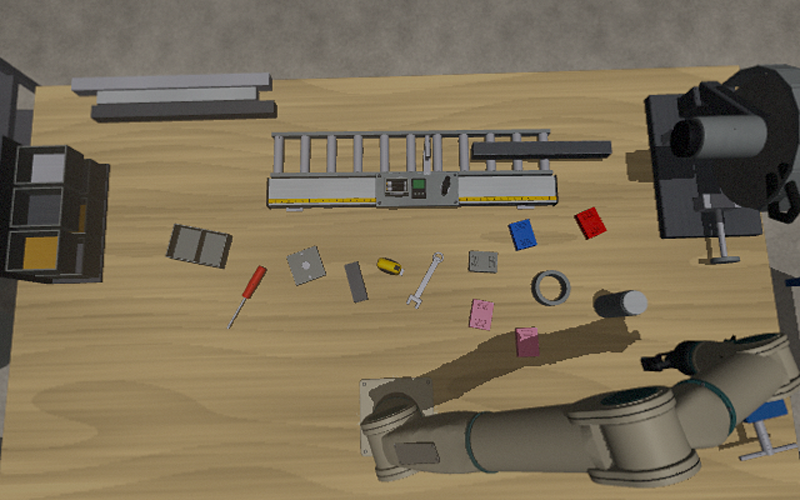

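The scene shot shows the stop at about (357,320) and the grey cover at (306,279). In the top shot they are at (418,188) and (483,261), and the wall-box blank is at (306,265). I'll enlarge the top view around the stop and cover.

```bash
python3 - <<'E'
import cv2,pickle
d=pickle.load(open("pics/top0.pkl","rb"))["frame"][:,:,::-1]
c=d[130:230,290:410]  # 6x -> 720x600
cv2.imwrite("pics/tcrop.png",cv2.resize(c,None,fx=6,fy=6,interpolation=cv2.INTER_CUBIC))
d=pickle.load(open("pics/scene0.pkl","rb"))["frame"][:,:,::-1]
c=d[210:280,220:335]
cv2.imwrite("pics/scrop.png",cv2.resize(c,None,fx=6.9,fy=6.9,interpolation=cv2.INTER_CUBIC))
E
```

```text
(no output)
```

View pics/tcrop.png

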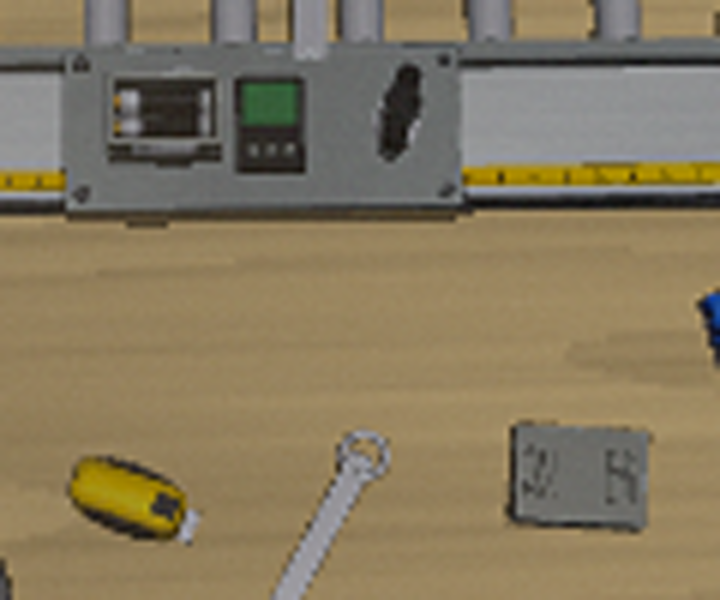

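View pics/scrop.png

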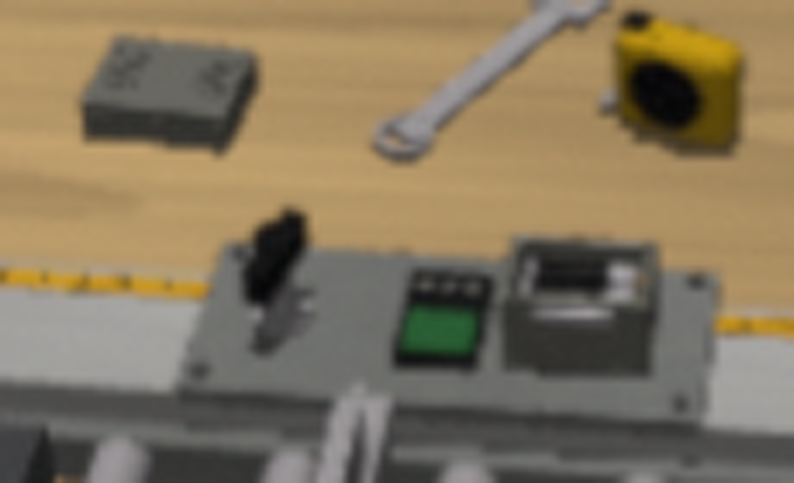

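The top crop shows the plate corners at about (65,52), (458,46), (462,207) and (68,215). The knob bar runs from (408,68) to (390,155), the box rim spans (110..216, 76..142), and the cover's top corners are near (518,424), (650,432), (645,527) and (514,519). The scene crop shows the box rim at (512,240), (657,245), (652,303) and (505,300), the knob top at (292,212)–(255,258), and the cover top at (116,38), (257,53), (226,116) and (84,104).

```bash
cat > h.py <<'E'
import numpy as np, cv2, pickle
def load(n): return pickle.load(open(f"pics/{n}.pkl","rb"))
def ground(d,px,z):
    K=np.array([[d["fx"],0,d["cx"]],[0,d["fy"],d["cy"]],[0,0,1]])
    u=cv2.undistortPoints(np.array(px,float).reshape(-1,1,2),K,np.array(d["distortion"]))[:,0]
    R=cv2.Rodrigues(np.array(d["rvec"]))[0]; c=-R.T@np.array(d["tvec"]).ravel()
    r=np.c_[u,np.ones(len(u))]@R
    return c+r*((z-c[2])/r[:,2])[:,None]
def proj(d,P):
    K=np.array([[d["fx"],0,d["cx"]],[0,d["fy"],d["cy"]],[0,0,1]])
    return cv2.projectPoints(np.array(P,float).reshape(-1,3),np.array(d["rvec"]),np.array(d["tvec"]),K,np.array(d["distortion"]))[0][:,0]
E
python3 - <<'E'
from h import *
t,s=load("top0"),load("scene0")
T=lambda p,z: ground(t,np.array(p)/6+[290-.4,130-.4],z)[:,:2].round(1)
S=lambda p,z: ground(s,np.array(p)/6.9+[220-.4,210-.4],z)[:,:2].round(1)
def show(n,a): print(n,a.tolist(),"mean",a.mean(0).round(1).tolist())
show("plateT",T([(65,52),(458,46),(462,207),(68,213)],54))
show("plateS",S([(222,245),(718,275),(706,415),(180,388)],54))
show("boxT",T([(110,76),(216,76),(216,142),(110,142)],96))
show("boxS",S([(512,240),(657,245),(652,303),(505,300)],96))
show("coverT",T([(518,424),(650,432),(645,527),(514,519)],25))
show("coverS",S([(116,38),(257,53),(226,116),(84,104)],25))
show("knobT",T([(410,68),(393,153)],102))
show("knobS",S([(292,212),(256,258)],102))
E
```

```text
plateT [[690.4, 40.9], [686.5, -197.9], [585.8, -195.2], [589.6, 41.6]] mean [638.1, -77.6]
plateS [[595.5, -194.7], [598.9, 43.6], [691.5, 44.3], [692.5, -193.8]] mean [644.6, -75.2]
boxT [[660.9, 13.4], [658.9, -49.0], [618.7, -47.6], [620.7, 14.5]] mean [639.8, -17.2]
boxS [[628.3, -49.2], [626.8, 17.3], [665.5, 18.2], [668.4, -47.3]] mean [647.2, -15.2]
coverT [[457.5, -226.0], [450.1, -305.2], [392.6, -298.6], [399.8, -220.4]] mean [425.0, -262.6]
coverS [[402.0, -296.5], [409.4, -217.3], [463.7, -223.0], [459.5, -299.8]] mean [433.6, -259.2]
knobT [[658.2, -162.6], [607.1, -150.2]] mean [632.7, -156.4]
knobS [[623.4, -151.4], [655.8, -161.8]] mean [639.6, -156.6]
```

```bash
cat >> h.py <<'E'
def plan(pos,yaw,n,grip,start=None):
    """rows to world pos, tool-x yaw (deg), tool down; shift in axes at row start"""
    if start is None:
        from plant import env
        s=env.read_state(); p=s["position"]; R=s["orientation"]; y0=np.degrees(np.arctan2(R[1,0],R[0,0]))
    else: p,y0=np.array(start[0],float),start[1]
    d=(np.array(pos)-p)/n; dy=((yaw-y0+180)%360-180)/n
    out=[]
    for i in range(n):
        a=np.radians(y0+i*dy); x=np.array([np.cos(a),np.sin(a),0]); y=np.array([np.sin(a),-np.cos(a),0])
        out.append([0,0,round(-dy/360,4),round(d@x/250,4),round(d@y/250,4),round(-d[2]/250,4),grip])
    print("step mm",np.linalg.norm(d).round(1),"deg",round(dy,2))
    for k in range(0,n,5): print([v for r in out[k:k+5] for v in r])
E
python3 - <<'E'
from h import *
plan([637,-156.5,330],165,15,0)
E
```

```text
step mm 45.2 deg 10.07
[0, 0, np.float64(-0.028), np.float64(0.1548), np.float64(-0.0918), np.float64(0.0197), 0, 0, 0, np.float64(-0.028), np.float64(0.1684), np.float64(-0.0633), np.float64(0.0197), 0, 0, 0, np.float64(-0.028), np.float64(0.1769), np.float64(-0.0329), np.float64(0.0197), 0, 0, 0, np.float64(-0.028), np.float64(0.1799), np.float64(-0.0014), np.float64(0.0197), 0, 0, 0, np.float64(-0.028), np.float64(0.1774), np.float64(0.03), np.float64(0.0197), 0]
[0, 0, np.float64(-0.028), np.float64(0.1694), np.float64(0.0606), np.float64(0.0197), 0, 0, 0, np.float64(-0.028), np.float64(0.1562), np.float64(0.0893), np.float64(0.0197), 0, 0, 0, np.float64(-0.028), np.float64(0.1382), np.float64(0.1152), np.float64(0.0197), 0, 0, 0, np.float64(-0.028), np.float64(0.1159), np.float64(0.1376), np.float64(0.0197), 0, 0, 0, np.float64(-0.028), np.float64(0.0901), np.float64(0.1557), np.float64(0.0197), 0]
[0, 0, np.float64(-0.028), np.float64(0.0615), np.float64(0.1691), np.float64(0.0197), 0, 0, 0, np.float64(-0.028), np.float64(0.031), np.float64(0.1772), np.float64(0.0197), 0, 0, 0, np.float64(-0.028), np.float64(-0.0005), np.float64(0.1799), np.float64(0.0197), 0, 0, 0, np.float64(-0.028), np.float64(-0.032), np.float64(0.1771), np.float64(0.0197), 0, 0, 0, np.float64(-0.028), np.float64(-0.0624), np.float64(0.1687), np.float64(0.0197), 0]
```

>>> arm_command:
  plan: [0,0,-0.028,0.155,-0.092,0,0,0,0,-0.028,0.168,-0.063,0,0,0,0,-0.028,0.177,-0.033,0,0,0,0,-0.028,0.18,-0.001,0,0,0,0,-0.028,0.177,0.03,0,0]

```text
time: 0.72
position: [317.7, -471.6, 404.5]
orientation: [[0.427, 0.904, -0.0], [0.904, -0.427, 0.0], [0.0, -0.0, -1.0]]
ft_force: [0.2, -0.3, -0.2]
opening: 85.5
grasp_force: 0.0
```

>>> arm_command:
  plan: [0,0,-0.028,0.169,0.061,0,0,0,0,-0.028,0.156,0.089,0,0,0,0,-0.028,0.138,0.115,0,0,0,0,-0.028,0.116,0.138,0,0,0,0,-0.028,0.09,0.156,0,0]

```text
time: 1.35
position: [477.5, -313.8, 404.4]
orientation: [[-0.424, 0.906, -0.001], [0.906, 0.424, 0.0], [0.0, -0.0, -1.0]]
ft_force: [-0.5, -0.4, 0.6]
opening: 85.5
grasp_force: 0.0
```

>>> arm_command:
  plan: [0,0,-0.028,0.062,0.169,0.05,0.3,0,0,-0.028,0.031,0.177,0.06,0.3,0,0,-0.028,0,0.18,0.06,0.3,0,0,-0.028,-0.032,0.177,0.06,0.3,0,0,-0.028,-0.062,0.169,0.06,0.3]

```text
time: 1.98
position: [637.0, -155.3, 331.2]
orientation: [[-0.968, 0.251, -0.001], [0.251, 0.968, -0.0], [0.001, -0.0, -1.0]]
ft_force: [0.8, -0.2, 0.6]
opening: 59.7
grasp_force: 0.0
```

>>> arm_command:
  plan: [0,0,0,-0.001,-0.005,0.1,0.4,0,0,0,0,0,0.1,0.4,0,0,0,0,0,0.03,0.4]

```text
time: 2.35
position: [635.3, -157.5, 272.6]
orientation: [[-0.967, 0.256, -0.004], [0.256, 0.967, 0.0], [0.004, -0.001, -1.0]]
ft_force: [-0.2, -0.7, 0.4]
opening: 51.2
grasp_force: 0.0
```

```bash
python3 - <<'E'
from plant import read_camera, env
import pickle,cv2
d=read_camera("scene"); pickle.dump(d,open("pics/s1.pkl","wb")); 
cv2.imwrite("pics/s1.png",cv2.resize(d["frame"][185:275,210:330,::-1],None,fx=6,fy=6,interpolation=cv2.INTER_CUBIC))
print(env.read_state()["position"])
E
```

```text
[ 635.46221251 -157.56282025  272.67987964]
```

View pics/s1.png

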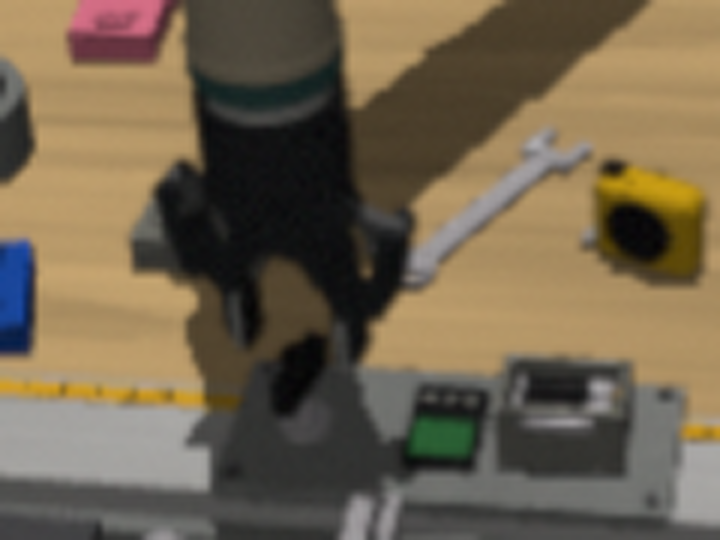

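The pads at about (245,320) and (345,340) straddle the bar at (300,375), so I'll lower.

>>> arm_command:
  plan: [0,0,0,-0.003,0.002,0.05,0.6,0,0,0,-0.002,0.002,0.05,0.7,0,0,0,0,0,0.014,0.72,0,0,0,0,0,0,0.72]
  force: 40

```text
time: 2.9
position: [637.6, -156.8, 246.1]
orientation: [[-0.967, 0.256, -0.0], [0.256, 0.967, 0.0], [0.0, 0.0, -1.0]]
ft_force: [0.7, -0.1, 0.4]
opening: 23.9
grasp_force: 0.0
```

>>> arm_command:
  plan: [0,0,0,0,0,0,0.76,0,0,0,0,0,0,0.78]

```text
time: 3.15
position: [637.8, -156.8, 246.7]
orientation: [[-0.967, 0.256, 0.001], [0.256, 0.967, -0.0], [-0.001, 0.0, -1.0]]
ft_force: [0.6, 0.4, 0.2]
opening: 19.2
grasp_force: 0.0
```

>>> arm_command:
  plan: [0,0,0,0,0,0.004,0.8,0,0,0,0,0,0,0.8]

```text
time: 3.4
position: [637.6, -156.8, 245.2]
orientation: [[-0.967, 0.256, -0.0], [0.256, 0.967, -0.0], [-0.0, -0.0, -1.0]]
ft_force: [0.2, 0.1, -0.1]
opening: 17.2
grasp_force: 0.0
```

>>> arm_command:
  plan: [0,0,0,0,0,0,0.82]

```text
time: 3.52
position: [637.6, -157.0, 245.2]
orientation: [[-0.967, 0.256, -0.0], [0.256, 0.967, -0.0], [0.0, -0.0, -1.0]]
ft_force: [-0.6, -0.8, 0.9]
opening: 15.2
grasp_force: 0.4
```

>>> arm_command:
  plan: [0,0,0,0,0,0,0.83]

```text
time: 3.65
position: [637.5, -157.3, 245.2]
orientation: [[-0.967, 0.256, -0.0], [0.256, 0.967, -0.001], [0.0, -0.001, -1.0]]
ft_force: [-0.5, -2.0, 0.7]
opening: 14.3
grasp_force: 0.8
```

>>> arm_command:
  plan: [0,0,0,0,0,0,1,0,0,0,0,0,0,1]
  force: 70

```text
time: 3.9
position: [637.5, -157.4, 245.4]
orientation: [[-0.967, 0.256, -0.0], [0.256, 0.967, -0.001], [0.0, -0.001, -1.0]]
ft_force: [-2.2, -3.5, 3.6]
opening: 12.7
grasp_force: 68.4
```

>>> arm_command:
  plan: [0,0,0.015,0,0,0,1,0,0,0.015,0,0,0,1]

```text
time: 4.15
position: [637.5, -157.3, 245.4]
orientation: [[-0.9, 0.436, -0.0], [0.436, 0.9, -0.001], [-0.0, -0.001, -1.0]]
ft_force: [-1.1, -1.7, 2.2]
opening: 13.1
grasp_force: 68.6
```

>>> arm_command:
  plan: [0,0,0.015,0,0,0,1,0,0,0.015,0,0,0,1]

```text
time: 4.4
position: [637.5, -157.2, 245.5]
orientation: [[-0.803, 0.596, -0.0], [0.596, 0.803, -0.001], [-0.0, -0.001, -1.0]]
ft_force: [-2.0, -3.3, 2.8]
opening: 13.2
grasp_force: 68.6
```

>>> arm_command:
  plan: [0,0,0.015,0,0,0,1,0,0,0.015,0,0,0,1,0,0,0.015,0,0,0,1]

```text
time: 4.78
position: [637.6, -157.0, 245.5]
orientation: [[-0.605, 0.796, 0.0], [0.796, 0.605, -0.001], [-0.001, -0.0, -1.0]]
ft_force: [-2.3, -1.9, 3.4]
opening: 12.8
grasp_force: 68.6
```

```bash
python3 -c "
from plant import env
s=env.read_state();print(s['ft_torque'],s['ft_force'],s['qpos'])"
```

```text
[-0.49881402  0.32564249  0.24296613] [-2.31137921 -1.92342827  3.37172798] [ 24.53764035  49.04420387 -22.93004216  92.36345563  25.22450001
  43.77242937  27.47665133]
```

>>> arm_command:
  plan: [0,0,0.015,0,0,0,1,0,0,0.015,0,0,0,1,0,0,0.015,0,0,0,1,0,0,0.012,0,0,0,1]

```text
time: 5.28
position: [637.8, -156.9, 245.6]
orientation: [[-0.288, 0.958, 0.001], [0.958, 0.288, -0.001], [-0.001, 0.001, -1.0]]
ft_force: [-1.5, -2.6, 3.6]
opening: 12.8
grasp_force: 68.7
```

```bash
python3 -c "
from plant import env
s=env.read_state();print(s['ft_torque'],s['ft_force'],s['qpos'])"
```

```text
[-0.43165207  0.27929445  0.29059455] [-1.48689416 -2.56866084  3.61670644] [ 21.49194971  48.27123304 -17.53531218  92.45655413  19.57451115
  42.26917992  11.64134925]
```

>>> arm_command:
  plan: [0,0,0.014,0,0,0,1,0,0,0,0,0,0,1]

```text
time: 5.52
position: [637.9, -156.8, 245.7]
orientation: [[-0.206, 0.979, 0.001], [0.979, 0.206, -0.001], [-0.001, 0.001, -1.0]]
ft_force: [-1.2, -1.2, 4.5]
opening: 13.1
grasp_force: 68.7
```

```bash
python3 -c "
from plant import env
s=env.read_state();print(s['ft_torque'],s['ft_force'])"
```

```text
[-0.51316933  0.25802396  0.05840614] [-1.22801684 -1.22078544  4.54768674]
```

>>> arm_command:
  plan: [0,0,0,0.008,0,0,1,0,0,0,0,0,0,1]

```text
time: 5.78
position: [637.6, -156.5, 245.6]
orientation: [[-0.205, 0.979, 0.002], [0.979, 0.205, -0.002], [-0.003, 0.001, -1.0]]
ft_force: [0.3, -5.2, 4.3]
opening: 12.8
grasp_force: 68.6
```

>>> arm_command:
  plan: [0,0,0,-0.008,0,0,1,0,0,0,0,0,0,1]

```text
time: 6.02
position: [637.9, -156.9, 245.7]
orientation: [[-0.205, 0.979, 0.001], [0.979, 0.205, 0.0], [-0.0, 0.001, -1.0]]
ft_force: [-0.9, -3.4, 5.3]
opening: 13.1
grasp_force: 68.9
```

>>> arm_command:
  plan: [0,0,0,0,0,0,0.5,0,0,0,0,0,0,0.4,0,0,0,0,0,-0.08,0,0,0,0,0,0,-0.16,0,0,0,0,0,0,-0.16,0]
  force: 60

```text
time: 6.65
position: [637.7, -156.4, 347.5]
orientation: [[-0.205, 0.979, 0.001], [0.979, 0.205, 0.001], [0.0, 0.001, -1.0]]
ft_force: [-1.0, -0.5, 0.5]
opening: 85.4
grasp_force: 0.0
```

```bash
sed -i 's/round(\([^]]*\),4)/X/g' h.py; sed -i 's/out.append(.*/out.append([0,0,*[float(round(v,3)) for v in (-dy\/360,d@x\/250,d@y\/250,-d[2]\/250)],grip])/' h.py; python3 - <<'E'
from h import *
plan([431,-260.5,300],84.6,5,0)
E
```

```text
step mm 47.3 deg -3.45
[0, 0, 0.01, -0.048, -0.179, 0.038, 0, 0, 0, 0.01, -0.058, -0.176, 0.038, 0, 0, 0, 0.01, -0.069, -0.172, 0.038, 0, 0, 0, 0.01, -0.079, -0.167, 0.038, 0, 0, 0, 0.01, -0.089, -0.162, 0.038, 0]
```

>>> arm_command:
  plan: [0,0,0.01,-0.048,-0.179,0.038,0,0,0,0.01,-0.058,-0.176,0.038,0,0,0,0.01,-0.069,-0.172,0.038,0,0,0,0.01,-0.079,-0.167,0.038,0,0,0,0.01,-0.089,-0.162,0.038,0]

```text
time: 7.28
position: [429.6, -260.3, 298.8]
orientation: [[0.109, 0.994, 0.002], [0.994, -0.109, -0.001], [-0.001, 0.002, -1.0]]
ft_force: [0.1, -1.1, 0.2]
opening: 85.6
grasp_force: 0.0
```

>>> arm_command:
  plan: [0,0,0,0,0,0.15,0,0,0,0,0,0,0.05,0]

```text
time: 7.52
position: [430.3, -259.8, 247.4]
orientation: [[0.108, 0.994, -0.001], [0.994, -0.108, 0.001], [0.0, -0.001, -1.0]]
ft_force: [-0.4, -0.3, 0.3]
opening: 85.4
grasp_force: 0.0
```

```bash
python3 - <<'E'
from plant import read_camera, env
import pickle,cv2,numpy as np
s=read_camera("scene"); t=read_camera("top")
pickle.dump(s,open("pics/s2.pkl","wb"));pickle.dump(t,open("pics/t2.pkl","wb"))
a=cv2.resize(s["frame"][190:275,215:335,::-1],None,fx=6,fy=6,interpolation=cv2.INTER_CUBIC)
cv2.imwrite("pics/s2.png",a)
b=cv2.resize(t["frame"][130:172,290:376,::-1],None,fx=9,fy=9,interpolation=cv2.INTER_CUBIC)
cv2.imwrite("pics/t2.png",b)
e=env.read_state();print(e["position"],e["orientation"][:2,0])
E
```

```text
[ 431.01711004 -259.24685962  247.44290249] [0.10656974 0.9943048 ]
```

View pics/s2.png

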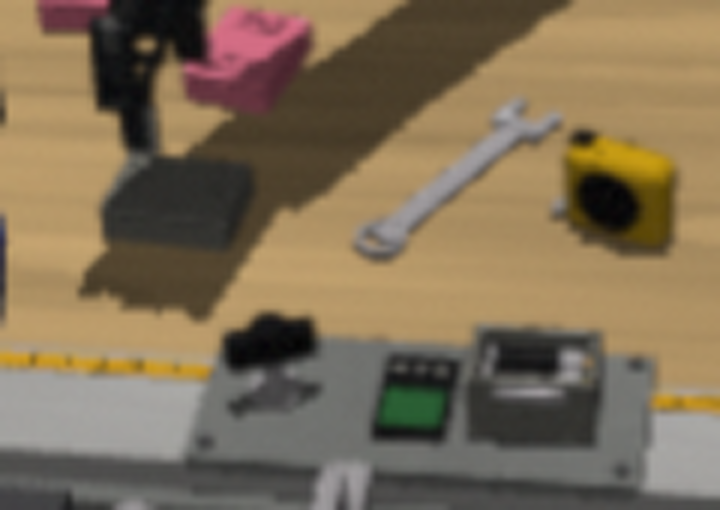

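View pics/t2.png

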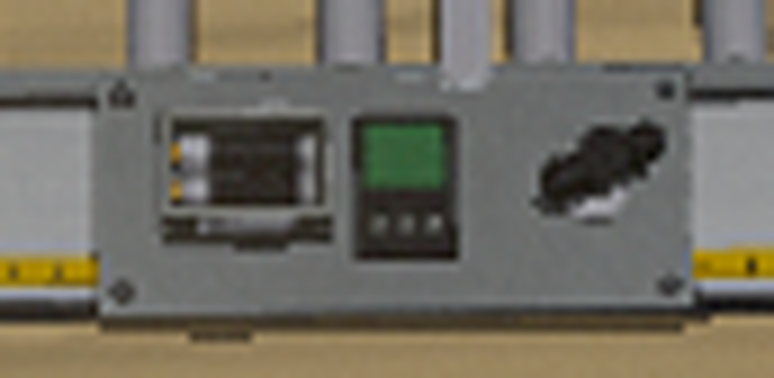

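The scene shot shows the knob bar swung round at about (268,340), and the box rim at (476,328)–(604,332) at the back and (470,388)–(601,390) at the front, with its base at y≈443. In the top crop the rim spans about (160..328, 112..210), and the bar runs from (545,195) to (660,135).

```bash
python3 - <<'E'
from h import *
t,s=load("t2"),load("s2")
T=lambda p,z: ground(t,np.array(p)/9+[290-.45,130-.45],z)[:,:2].round(1)
S=lambda p,z: ground(s,np.array(p)/6+[215-.4,190-.4],z)[:,:2].round(1)
def show(n,a): print(n,a.tolist(),"mean",a.mean(0).round(1).tolist())
show("plateT",T([(97,73),(690,68),(692,308),(100,320)],54))
show("plateS",S([(216,338),(655,357),(640,487),(185,462)],54))
show("holesT",T([(121,96),(667,90),(670,285),(122,291)],54))
show("holesS",S([(228,345),(637,364),(622,470),(205,441)],54))
show("boxT",T([(160,112),(328,115),(328,212),(163,212)],96))
show("wallbaseT",T([(165,244),(330,242)],54))
show("boxS",S([(476,328),(604,332),(601,390),(470,388)],96))
show("wallbaseS",S([(473,438),(595,445)],54))
for n,a in(("barT",T([(545,192),(660,133)],100)),("barS",S([(228,345),(312,327)],98))):
    d=a[1]-a[0]; show(n,a); print(np.degrees(np.arctan2(d[1],d[0])))
E
```

```text
plateT [[692.7, 41.2], [687.1, -198.9], [587.1, -194.7], [589.7, 42.5]] mean [639.2, -77.5]
plateS [[599.8, -197.7], [597.1, 43.9], [696.0, 42.6], [695.8, -193.8]] mean [647.2, -76.2]
holesT [[682.7, 31.8], [678.1, -189.2], [596.8, -186.4], [601.4, 33.4]] mean [639.8, -77.6]
holesS [[605.0, -190.0], [603.4, 34.5], [684.5, 32.5], [679.8, -186.7]] mean [643.2, -77.4]
boxT [[662.0, 15.5], [658.6, -50.4], [619.3, -49.0], [621.3, 15.4]] mean [640.3, -17.1]
wallbaseT [[620.3, 15.6], [619.0, -50.7]] mean [619.6, -17.6]
boxS [[627.7, -48.8], [625.8, 18.6], [670.2, 20.7], [673.7, -46.2]] mean [649.4, -13.9]
wallbaseS [[666.8, -47.1], [667.3, 17.1]] mean [667.0, -15.0]
barT [[623.5, -133.7], [645.9, -179.6]] mean [634.7, -156.6]
-63.9868175480891
barS [[652.9, -175.7], [635.6, -134.5]] mean [644.2, -155.1]
112.77767699038483
```

>>> arm_command:
  plan: [0,0,-0.002,-0.008,-0.005,0.1,0,0,0,0,0,0,0.12,0,0,0,0,0,0,0.08,0,0,0,0,0,0,0.008,0.15,0,0,0,0,0,0,0.22]
  force: 60

```text
time: 8.25
position: [429.9, -261.6, 171.7]
orientation: [[0.095, 0.996, 0.002], [0.996, -0.095, -0.001], [-0.0, 0.002, -1.0]]
ft_force: [0.5, 0.0, 0.2]
opening: 66.5
grasp_force: 0.1
```

>>> arm_command:
  plan: [0,0,0,0,0,0,0.4,0,0,0,0,0,0,0.4,0,0,0,0,0,0,0.4]

```text
time: 8.62
position: [429.4, -261.7, 172.2]
orientation: [[0.095, 0.995, 0.002], [0.995, -0.095, -0.001], [-0.001, 0.002, -1.0]]
ft_force: [-0.6, 0.8, 5.8]
opening: 58.2
grasp_force: 64.6
```

>>> arm_command:
  plan: [0,0,0,0,0,-0.05,0.4,0,0,0,0,0,-0.15,0.4,0,0,0,0,0,-0.2,0.4,0,0,0,0,0,-0.12,0.4]
  force: 70

```text
time: 9.12
position: [429.3, -261.9, 304.0]
orientation: [[0.096, 0.995, 0.003], [0.995, -0.096, -0.002], [-0.002, 0.003, -1.0]]
ft_force: [0.2, -1.3, -0.3]
opening: 57.2
grasp_force: 75.5
```

```bash
python3 - <<'E'
from h import *
plan([642,-16.5,300],89,10,0.4)
E
```

```text
step mm 32.5 deg 0.45
[0, 0, -0.001, 0.106, 0.075, 0.002, 0.4, 0, 0, -0.001, 0.105, 0.076, 0.002, 0.4, 0, 0, -0.001, 0.105, 0.077, 0.002, 0.4, 0, 0, -0.001, 0.104, 0.078, 0.002, 0.4, 0, 0, -0.001, 0.103, 0.079, 0.002, 0.4]
[0, 0, -0.001, 0.103, 0.079, 0.002, 0.4, 0, 0, -0.001, 0.102, 0.08, 0.002, 0.4, 0, 0, -0.001, 0.102, 0.081, 0.002, 0.4, 0, 0, -0.001, 0.101, 0.082, 0.002, 0.4, 0, 0, -0.001, 0.1, 0.083, 0.002, 0.4]
```

>>> arm_command:
  plan: [0,0,-0.002,0.106,0.075,0,0.4,0,0,-0.001,0.105,0.076,0,0.4,0,0,-0.001,0.105,0.077,0,0.4,0,0,-0.001,0.104,0.078,0,0.4,0,0,-0.001,0.103,0.079,0,0.4]

```text
time: 9.75
position: [535.6, -138.1, 302.0]
orientation: [[0.058, 0.998, 0.001], [0.998, -0.058, -0.0], [-0.0, 0.001, -1.0]]
ft_force: [-0.3, -0.9, -1.0]
opening: 57.5
grasp_force: 75.7
```

>>> arm_command:
  plan: [0,0,-0.002,0.103,0.079,0,0.4,0,0,-0.001,0.102,0.08,0,0.4,0,0,-0.001,0.102,0.081,0,0.4,0,0,-0.001,0.101,0.082,0.01,0.4,0,0,-0.001,0.1,0.083,0.03,0.4]

```text
time: 10.38
position: [642.1, -15.3, 292.3]
orientation: [[0.02, 1.0, 0.002], [1.0, -0.02, 0.0], [0.0, 0.002, -1.0]]
ft_force: [-0.1, -0.6, -1.3]
opening: 57.6
grasp_force: 75.7
```

```bash
python3 - <<'E'
from plant import read_camera, env
from h import *
s=read_camera("scene"); t=read_camera("top")
pickle.dump(s,open("pics/s3.pkl","wb"));pickle.dump(t,open("pics/t3.pkl","wb"))
cv2.imwrite("pics/s3.png",cv2.resize(s["frame"][200:270,240:335,::-1],None,fx=8,fy=8,interpolation=cv2.INTER_CUBIC))
e=env.read_state();p=e["position"];print(p,e["orientation"][:,0],e["orientation"][:,2],e["opening"])
E
```

```text
[642.82030584 -11.70572554 291.39433133] [0.01520361 0.99987731 0.00377016] [ 0.00256582  0.00373157 -0.99998975] 57.85493373076272
```

View pics/s3.png

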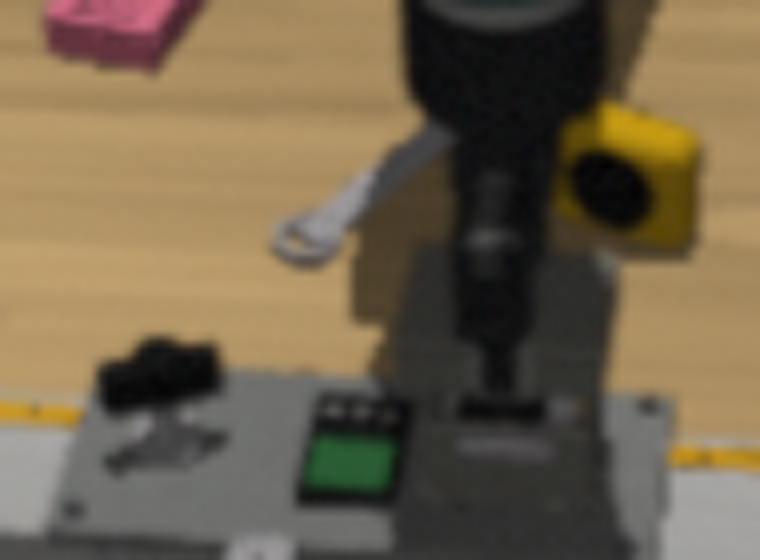

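>>> arm_command:
  plan: [0,0,0,-0.019,-0.003,0.02,0.4,0,0,0,0,0,0,0.4,0,0,0,0,0,0,0.4]

```text
time: 10.85
position: [640.2, -22.1, 286.0]
orientation: [[0.022, 1.0, -0.0], [1.0, -0.022, -0.001], [-0.001, -0.0, -1.0]]
ft_force: [0.8, 0.6, -0.2]
opening: 57.8
grasp_force: 75.6
```

```bash
python3 - <<'E'
from plant import read_camera, env
from h import *
s=read_camera("scene"); t=read_camera("top")
pickle.dump(s,open("pics/s4.pkl","wb"));pickle.dump(t,open("pics/t4.pkl","wb"))
f=lambda im: np.clip(255*(im/255.)**0.5,0,255).astype(np.uint8)
a=cv2.resize(f(s["frame"][222:268,275:325,::-1]),None,fx=8,fy=8,interpolation=cv2.INTER_CUBIC)
b=cv2.resize(f(t["frame"][128:174,295:345,::-1]),None,fx=8,fy=8,interpolation=cv2.INTER_CUBIC)
cv2.imwrite("pics/st4.png",np.hstack([a,b]))
e=env.read_state();p=e["position"];print(p,e["orientation"][:2,0],e["ft_force"])
m=p-[0,0,159.7]
for n,d,o in(("s",s,(275,222)),("t",t,(295,128))):
    P=[[m[0]+i*29.5,m[1]+j*40,m[2]+k] for k in(-12.5,12.5) for i,j in((1,1),(1,-1),(-1,-1),(-1,1))]
    B=[[642+i*22,-16.5+j*34,k] for k in(96,54) for i,j in((1,1),(1,-1),(-1,-1),(-1,1))]
    off=np.array([400 if n=="t" else 0,0])
    print(n,"cover",((proj(d,P)-o+.4)*8+off).round().astype(int).tolist()); print("box",((proj(d,B)-o+.4)*8+off).round().astype(int).tolist())
E
```

```text
[640.4180852  -21.36890548 286.05644063] [0.02105668 0.99977827] [ 0.31000307 -0.3651435  -0.34471613]
s cover [[316, 229], [107, 218], [127, 118], [328, 128], [315, 179], [104, 169], [124, 69], [328, 79]]
box [[314, 253], [139, 244], [153, 168], [324, 177], [315, 332], [143, 323], [157, 246], [324, 255]]
t cover [[493, 85], [676, 80], [681, 210], [497, 216], [492, 67], [678, 61], [683, 194], [495, 200]]
box [[497, 111], [651, 106], [655, 202], [500, 207], [500, 140], [649, 135], [652, 229], [502, 233]]
```

View pics/st4.png

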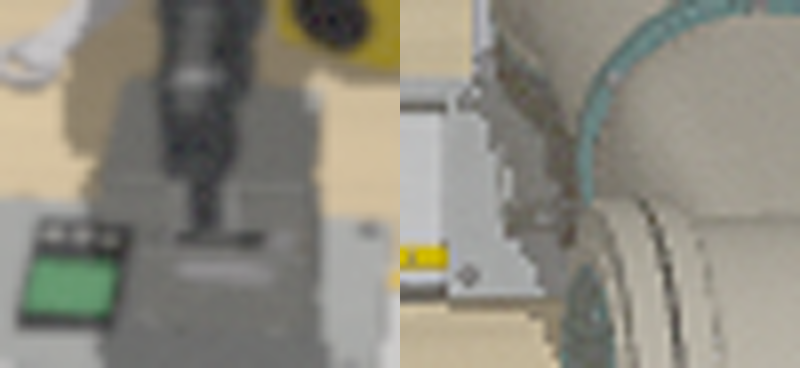

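>>> arm_command:
  plan: [0,0,0,0.01,0,0,0.4,0,0,0,0.01,0,0,0.4,0,0,0,0,0,0,0.4,0,0,0,0,0,0,0.4,0,0,0,0,0,0,0.4]

```text
time: 11.58
position: [640.7, -15.8, 285.7]
orientation: [[0.02, 1.0, -0.0], [1.0, -0.02, -0.0], [-0.0, -0.0, -1.0]]
ft_force: [0.4, 0.0, -1.0]
opening: 57.7
grasp_force: 75.6
```

>>> arm_command:
  plan: [0,0,0,0,0,0,0.4,0,0,0,0,0,0,0.4,0,0,0,0,0,0,0.4]

```text
time: 11.95
position: [640.7, -15.8, 285.7]
orientation: [[0.02, 1.0, 0.0], [1.0, -0.02, -0.0], [-0.0, 0.0, -1.0]]
ft_force: [0.3, 0.6, -1.0]
opening: 57.7
grasp_force: 75.6
```

>>> arm_command:
  plan: [0,0,0,-0.003,0.003,0.03,0.4,0,0,0,0,0,0.02,0.4,0,0,0,0,0,0.012,0.4,0,0,0,0,0,0.012,0.4,0,0,0,0,0,0,0.4]

```text
time: 12.58
position: [641.3, -16.5, 266.9]
orientation: [[0.02, 1.0, -0.0], [1.0, -0.02, -0.0], [-0.0, -0.0, -1.0]]
ft_force: [-0.8, -0.2, -0.4]
opening: 57.4
grasp_force: 75.6
```

>>> arm_command:
  plan: [0,0,0,0,0,0.012,0.4,0,0,0,0,0,0,0.4,0,0,0,0,0,0,0.4]

```text
time: 12.95
position: [641.4, -16.5, 264.3]
orientation: [[0.02, 1.0, 0.0], [1.0, -0.02, -0.0], [0.0, 0.0, -1.0]]
ft_force: [-0.6, -0.5, -0.7]
opening: 57.6
grasp_force: 75.6
```

>>> arm_command:
  plan: [0,0,0,0,0,0.01,0.4,0,0,0,0,0,0,0.4]
  force: 90

```text
time: 13.2
position: [641.3, -16.5, 261.9]
orientation: [[0.02, 1.0, -0.0], [1.0, -0.02, -0.0], [-0.0, -0.0, -1.0]]
ft_force: [-1.6, -0.6, 3.3]
opening: 57.2
grasp_force: 101.6
```

>>> arm_command:
  plan: [0,0,0,0,0,0.01,0.4,0,0,0,0,0,0,0.4]

```text
time: 13.45
position: [641.3, -16.4, 260.1]
orientation: [[0.02, 1.0, 0.0], [1.0, -0.02, -0.0], [-0.0, 0.0, -1.0]]
ft_force: [-2.8, -0.4, 6.6]
opening: 57.4
grasp_force: 102.1
```

>>> arm_command:
  plan: [0,0,0,0,0,0.01,0.4,0,0,0,0,0,0,0.4]

```text
time: 13.7
position: [641.3, -16.4, 257.7]
orientation: [[0.02, 1.0, 0.0], [1.0, -0.02, -0.0], [-0.0, 0.0, -1.0]]
ft_force: [-3.1, 0.3, 7.0]
opening: 57.1
grasp_force: 102.2
```

>>> arm_command:
  plan: [0,0,0,0,-0.004,0.008,0.4,0,0,0,0,0,0.008,0.4,0,0,0,0,0,0,0.4]

```text
time: 14.08
position: [640.6, -16.5, 252.3]
orientation: [[0.02, 1.0, 0.001], [1.0, -0.02, 0.0], [0.0, 0.001, -1.0]]
ft_force: [0.6, 1.2, -2.3]
opening: 57.3
grasp_force: 101.2
```

>>> arm_command:
  plan: [0,0,0,0,0,0.01,0.4,0,0,0,0,0,0.01,0.4,0,0,0,0,0,0,0.4]

```text
time: 14.45
position: [640.5, -16.4, 249.4]
orientation: [[0.02, 1.0, 0.001], [1.0, -0.02, -0.0], [-0.0, 0.001, -1.0]]
ft_force: [-3.5, 0.3, 12.4]
opening: 57.0
grasp_force: 102.7
```

>>> arm_command:
  plan: [0,0,0,0,0,0.008,0.4,0,0,0,0,0,0,0.4]

```text
time: 14.7
position: [640.5, -16.4, 249.3]
orientation: [[0.02, 1.0, 0.001], [1.0, -0.02, -0.001], [-0.001, 0.001, -1.0]]
ft_force: [-7.4, -0.0, 24.3]
opening: 57.3
grasp_force: 104.2
```

>>> arm_command:
  plan: [0,0,0,0,0,0.004,0.4,0,0,0,0,0,0,0.4,0,0,0,0,0,0,0.4]

```text
time: 15.08
position: [640.5, -16.3, 249.3]
orientation: [[0.02, 1.0, 0.001], [1.0, -0.02, -0.001], [-0.001, 0.001, -1.0]]
ft_force: [-10.0, -0.9, 30.3]
opening: 57.1
grasp_force: 105.1
```

```bash
python3 - <<'E'
from plant import read_camera, env
from h import *
s=read_camera("scene")
cv2.imwrite("pics/s5.png",cv2.resize(np.clip(255*(s["frame"][205:275,240:335,::-1]/255.)**.6,0,255).astype(np.uint8),None,fx=8,fy=8,interpolation=cv2.INTER_CUBIC))
e=env.read_state();print(e["position"],e["ft_force"],e["ft_torque"])
E
```

```text
[640.46210411 -16.32619834 249.29961366] [-9.40363134 -0.45239636 30.56886472] [-0.10003563  2.00924282  0.07305757]
```

View pics/s5.png

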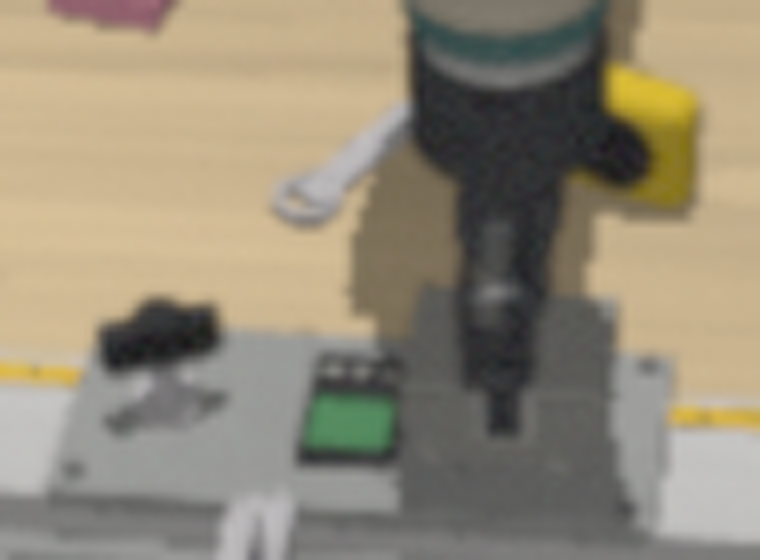

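The cover sits square and level over the box, with its top at about (415–618, 290–390). The knob is still turned at (160,335), and the stop hasn't moved.

```bash
python3 -c "
from plant import order
print(order.sign_off())"
```

```text
the job is handed in; nothing more can be done
None
```

I tightened the knob about 63° clockwise until the stop held against a small push. The cover then snapped down to its seated height, and I handed the job in with the arm still pressing on it at about 30 N; no verdict came back.

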